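# Lay out the parts of a dismantled coffee maker

### The job

Lay the loose coffee-maker parts out on the cork boards: the transformer and the heat sink each flat inside the outline that has its shape, lined up with it, and the black seal ring inside the round outline. Only once the seal ring lies there, stand the steel filter cup inside the ring, upright on the board. Set the parts down the way up they are now, do not let any fall from a height, and leave the jar, the meter and the screwdriver where they are.

Things in the scene. Friction and masses are not known exactly. Their poses are not given: they have to be found in the camera images.
- transformer: small mains transformer: dark steel laminated block 55 (x) x 40 (y) x 24 mm high, with a black bobbin 30 (x) x 40 (y) x 8 mm on top (32 mm high in all). Origin: centre of the underside; x along its 55 mm side, z up. 0.2 to 0.37 kg. Plain to grip across the 40 mm (y). A half turn about z makes no difference.
- heat_sink: bare aluminium heat sink: bar 95 (x) x 28 (y) x 26 mm high, base 6 mm, five thin upright fins along its length, the outer two flush with its long sides. Origin: centre of the underside; x along its length, z up. About 0.11 kg. Plain to grip across the 28 mm (y). A half turn about z makes no difference.
- seal_ring: black rubber-like stiff ring, outer diameter 62 mm, inner diameter 46 mm, 14 mm high, lying flat. Origin: centre of the underside, on the axis; z up along the axis. About 0.04 kg. Can be gripped across its outside.
- filter_cup: plain steel cup, open at the top, outer diameter 34 mm, 46 mm high, wall 2.5 mm. It stands upright. Origin: centre of the underside, on the axis; z up. About 0.07 kg. Belongs inside the seal ring (6 mm free all round); the part above the ring's 14 mm is left to grip.
- board_short: cork board, 130 (x) x 90 (y) x 4 mm thick, fixed to the table, with a thin black rectangle 70 (x) x 55 (y) mm drawn on it. Origin: centre of the underside, directly below the centre of the outline (board's top is 4 mm above it); x along the board's long side, z up. The short rectangle is the transformer's place (about 7 mm free all round).
- board_long: cork board, 130 (x) x 90 (y) x 4 mm thick, fixed to the table, with a thin black rectangle 110 (x) x 43 (y) mm drawn on it. Origin: centre of the underside, directly below the centre of the outline (board's top is 4 mm above it); x along the board's long side, z up. The long rectangle is the heat sink's place (about 7 mm free all round).
- board_round: cork board, 130 (x) x 90 (y) x 4 mm thick, fixed to the table, with a thin black circle 77 mm in diameter drawn on it. Origin: centre of the underside, directly below the centre of the outline (board's top is 4 mm above it); x along the board's long side, z up. The circle is the seal ring's place (about 7 mm free all round).
- jar: closed glass jar with a brass-coloured lid, diameter 68 mm, 105 mm tall, loose; stands upright among the parts, to be left alone. Origin: centre of the underside.
- meter: green hand-held multimeter lying on its back, 135 (x) x 72 (y) x 33 mm, loose, at the left of the work area; to be left alone. Origin: centre of the underside.
- screwdriver: screwdriver with a blue handle, 170 mm long, 26 mm high, lying loose at the right of the work area along its x axis; to be left alone. Origin: near its middle, on the table.
There are look-alikes about, which are no part of the job. What is shaped like the board_short but turquoise is not meant.

How it is judged (in metres and radians):
On the way, in this order (a step that is already met when the one before it is completed fails the run):
1. the seal ring lies in the round outline, released (horizontal distance between seal_ring and board_round below 0.012 m and z of seal_ring in the frame of board_round between 0.001 and 0.008 m and angle between seal_ring's own z axis and vertical below 0.12 rad and linear speed of seal_ring below 0.02 m/s and angular speed of seal_ring below 0.2 rad/s and contact force between the fingers and seal_ring below 0.1 N), for 0.2 s.
2. the filter cup stands inside the seal ring, released (horizontal distance between filter_cup and seal_ring below 0.009 m and z of filter_cup in the frame of board_round between 0.001 and 0.008 m and angle between filter_cup's own z axis and vertical below 0.12 rad and linear speed of filter_cup below 0.02 m/s and angular speed of filter_cup below 0.2 rad/s and contact force between the fingers and filter_cup below 0.1 N), for 0.2 s.
At the end, for the whole second after the job is handed in: Transformer in the short rectangle (12 mm, 0.25 rad), heat sink in the long one (12 mm, 0.2 rad), seal ring in the circle (12 mm), filter cup on the round board inside the ring (centres within 9 mm); all tilted under 0.12 rad, released, at rest (all of step 1 and all of step 2 and horizontal distance between transformer and board_short below 0.012 m and z of transformer in the frame of board_short between 0.001 and 0.008 m and angle between each of transformer, heat_sink's own z axis and vertical below 0.12 rad and linear speed of each of transformer, heat_sink below 0.02 m/s and angular speed of each of transformer, heat_sink below 0.2 rad/s and contact force between the fingers and transformer below 0.1 N and angle between the x axis of transformer and the x axis of board_short, either way round below 0.25 rad and horizontal distance between heat_sink and board_long below 0.012 m and z of heat_sink in the frame of board_long between 0.001 and 0.008 m and contact force between the fingers and heat_sink below 0.1 N and angle between the x axis of heat_sink and the x axis of board_long, either way round below 0.2 rad); the robot touches nothing.
It fails at once if the jar is moved more than 20 mm or tipped over (distance of jar from where it was at the start of the episode above 0.02 m or angle between jar's own z axis and vertical above 0.5 rad).
It fails at once if the meter or the screwdriver is moved more than 20 mm (distance of any of meter, screwdriver from where it was at the start of the episode above 0.02 m).
It fails at once if a part is let go more than 60 mm above the table ((height (world z) of transformer above 0.06 m and contact force between the fingers and transformer below 0.01 N) or (height (world z) of heat_sink above 0.06 m and contact force between the fingers and heat_sink below 0.01 N) or (height (world z) of seal_ring above 0.06 m and contact force between the fingers and seal_ring below 0.01 N) or (height (world z) of filter_cup above 0.06 m and contact force between the fingers and filter_cup below 0.01 N)).
It also fails if it takes over 102 s, if anything falls off the work surface, if the arm or the gripper's body presses on something with over 40 N, if the wrist force passes 120 N, or if a joint passes its speed limit or range.

### The arm

A 6-joint arm with a two-finger parallel gripper is mounted at the origin on the work surface. World frame = base frame: x ahead of the robot, y to its left, z up, the work surface at z = 0. Lengths are in mm, angles in degrees, forces in N, time in s.
With the tool pointing down it reaches from about 350 to 850 mm from the base axis. Payload 8.1 kg.
Tool frame: the origin (TCP) lies between the finger pads; the fingertips stand 8 mm ahead of it and the grasp point (between the pads) lies 11 mm behind it (r.tip_extent is the distance from the TCP to the fingertips, in mm); z points along the fingers, y is the direction in which the jaws open and shut (so a half turn about z gives the same grasp; the last joint's range is limited). The gripper opens to 85 mm and grips with 20 to 120 N. Pads are 22 mm wide; open, the fingers measure 114 mm over their backs; the gripper's body (76 mm by 85 mm) begins 54 mm behind the grasp point. The pads swing forward as they close: fully open they stand 13 mm farther back than shut.
Start: joints at [69.878, 7.471, 85.268, -0, 87.261, -4.893], TCP at [157.587, 578.94, 239.292] pointing down, gripper open.
Joint ranges: [-169.43, 169.43], [-51.17, 129.36], [1.28, 143.12], [-76.62, 256.62], [0, 156.53], [-152.29, 152.29]. Speed limits (degrees/s): [136.94, 136.94, 159.86, 180, 180, 180].

### API

Orientations are given as [roll, pitch, yaw] about the fixed x, y, z axes, in that order (R = Rz(yaw) Ry(pitch) Rx(roll)).
In Python, from bench import sensors, viewer, hand_in, r gives the robot as it stands. The module is installed in compiled form; this text tells all that it offers.
- The arm moves only by the tool move_arm, never from a script. Its argument "rows" is a list that holds one entry, the list of rows, each a list of 6 numbers: the shift along the tool's x, y, z in m, then the turn, a rotation vector about the tool's x, y, z in degrees. In form: [[[tx, ty, tz, rx, ry, rz], ...]]. A call has 1 to 20 rows; each row is the pose to reach, as a shift and turn from the pose commanded when the call began, along the tool's axes at that moment; what a row does not reach only later rows make up. A row lasts 1/10 s, in which the tool goes at most 50 mm and 8.59 degrees, less where a joint would pass 70% of its speed; a pose out of reach is approached as far as the arm can. A call with a gripper value outside its range is refused whole. "grip" is the opening, from 0 (shut) to 1 (fully open), set as the call begins (left out, the last holds). The fingers move at their own pace and stop on an object; "newtons" is the grip in N (left out, the last holds). Time passes only in rows, so rows that repeat a pose let the fingers close. It gives the time, the measured TCP pose, the force and the opening at its end, in the units of the state.
- sensors.sense(): the state, without advancing time (a new reading comes with each control period).
- viewer.snapshot(name): name is "side" or "top"; returns a dict with "color" (400x640x3 uint8, red, green, blue), "camera_matrix" (3x3 intrinsics, pixels), "R" (3x3) and "t" (3): a world point X has camera coordinates R X + t. Camera axes: x right, y down, z forward; pixel columns grow to the right and rows downward; lengths in mm; the calibration is good to about 2 mm. A picture is of the moment at which its call begins. There is no depth.
- hand_in(): hands the job in, once; it reports no verdict.
The state is a dict: "time": time; "joint_pos": joint angles; "qd": joint speeds; "joint_efforts": joint torques, N m; "tool_pos": TCP position; "tcp_rot": TCP orientation; "ft_force": force on the tool from outside, world axes, zero at the start; "wrist_torque": the same for the moment, N m; "finger_gap": finger opening in mm.
Only numpy, scipy, OpenCV 4.12 (cv2) and the standard library are available. Lean on these libraries where they do the work, as an engineer would, in place of code of your own. Each camera call takes 0.05 s, during which the arm holds its last target.

## Working session

There is one attempt and no reset: what is moved stays moved. The work goes in short steps, Python scripts to look and compute and a tool call to move; the robot and the scene stay as the last step left them, time stands still between calls to the robot, and variables do not carry over. Pictures are saved under pics/ and viewed, and the job is handed in when it is done.

Besides the shell and the picture viewer there is one more tool, called in YAML: its name, and indented under it one key for each argument. move_arm: Moves the arm, as the interface text tells. Its arguments: {"type":"object","properties":{"rows":{"type":"array","items":{"type":"array","items":{"type":"array","items":{"type":"number"}}}},"grip":{"type":"number"},"newtons":{"type":"number"}},"required":["rows"]}

```bash
mkdir -p pics
cat > h.py <<'E'
import numpy as np, cv2
from bench import sensors, viewer, r
def snap(n,f):
    s=viewer.snapshot(n); cv2.imwrite('pics/'+f,s['color'][:,:,::-1]); np.savez('pics/'+f[:-4]+'.npz',**{k:np.array(s[k]) for k in('color','camera_matrix','R','t')}); return s
def load(f): return np.load('pics/'+f+'.npz')
def ray(s,u,v,z):
    K,R,t=s['camera_matrix'],s['R'],np.array(s['t']).ravel()
    d=R.T@np.linalg.inv(K)@np.array([u,v,1.]); c=-R.T@t
    return c+d*(z-c[2])/d[2]
def proj(s,X):
    p=s['camera_matrix']@(s['R']@np.array(X,float)+np.array(s['t']).ravel()); return p[:2]/p[2]
E
python3 - <<'E'
from h import *
for n in('top','side'):
    s=snap(n,n+'0.png'); print(n,-s['R'].T@np.array(s['t']).ravel(), s['camera_matrix'][0,0])
print(sensors.sense())
E
```

```text
top [ 350.75412004    3.37914788 1037.68400726] 365.6855728745506
side [328.66852767 713.42958944 667.09872117] 376.82032855793267
{'time': 0.1, 'joint_pos': array([ 6.98786710e+01,  7.51234302e+00,  8.53210741e+01,  1.30430106e-03,
        8.72631245e+01, -4.89224520e+00]), 'qd': array([-0.01697194, -0.05568384, -0.07901327, -0.00906652,  0.05352811,
        0.02959021]), 'joint_efforts': array([ 5.09225993e-04, -5.70956290e+01, -5.01937938e+01, -2.94465535e-04,
        8.20076675e-03,  5.43186820e-05]), 'tool_pos': array([157.40548915, 578.49185747, 238.35188864]), 'tcp_rot': array([-1.79903921e+02, -9.53122340e-03,  1.64770845e+02]), 'ft_force': array([ 0.23024136,  0.2744959 , -0.92464572]), 'wrist_torque': array([-0.0760178 ,  0.00014696, -0.03957096]), 'finger_gap': 85.67547654166174}
```

View pics/top0.png

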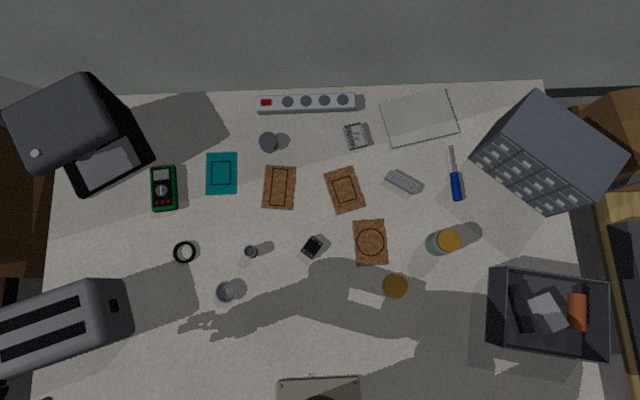

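View pics/side0.png

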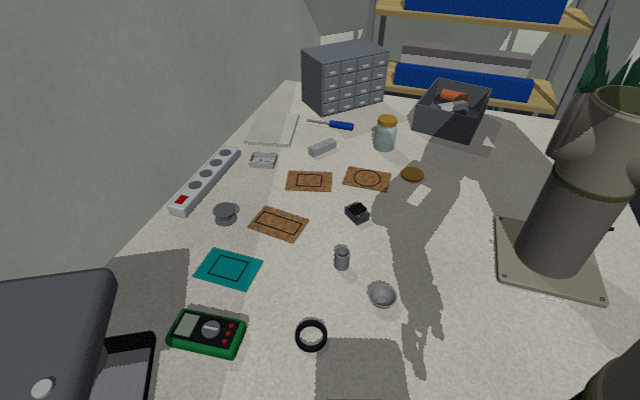

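Run:
```python
from h import *
s=load('top0'); c=s['color'][:,:,::-1]
cv2.imwrite('pics/a.png',cv2.resize(c[160:280,240:400],None,fx=5,fy=5,interpolation=cv2.INTER_CUBIC))
cv2.imwrite('pics/b.png',cv2.resize(c[150:270,380:480],None,fx=5,fy=5,interpolation=cv2.INTER_CUBIC))
cv2.imwrite('pics/c.png',cv2.resize(c[220:310,160:280],None,fx=6,fy=6,interpolation=cv2.INTER_CUBIC))
print(proj(s,[157,579,239]))
s=load('side0');print(proj(s,[157,579,239]))
```

```text
[ 28.18822024 394.93098649]
[541.25166814 509.04831906]
```

View pics/a.png

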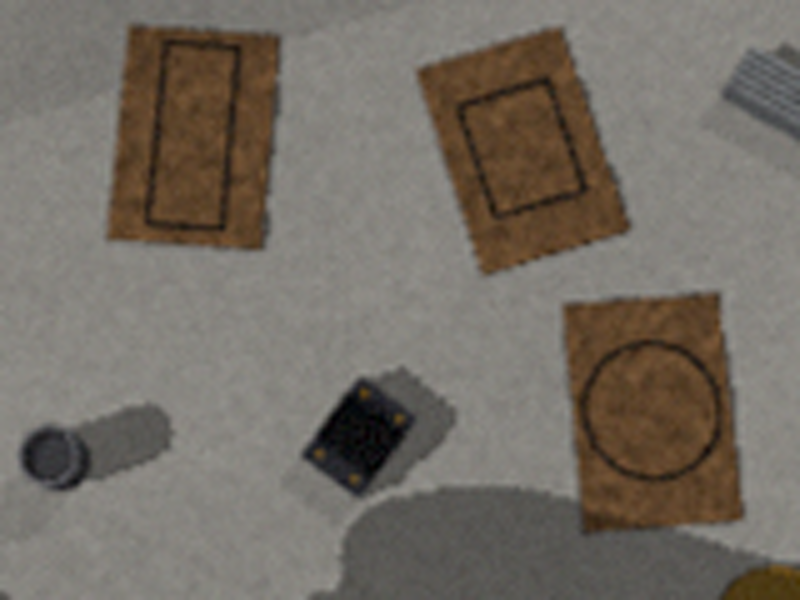

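View pics/b.png

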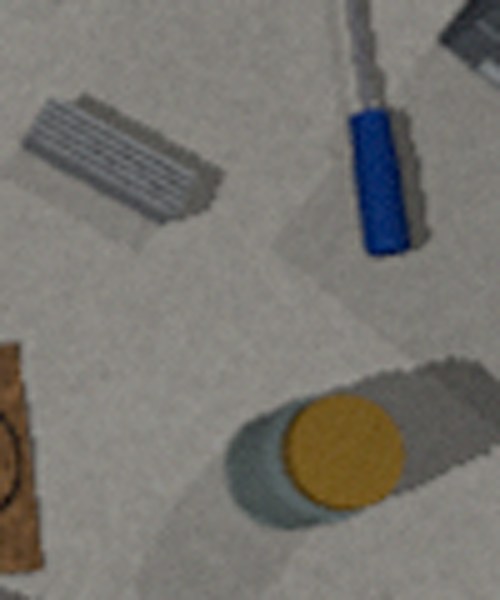

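View pics/c.png

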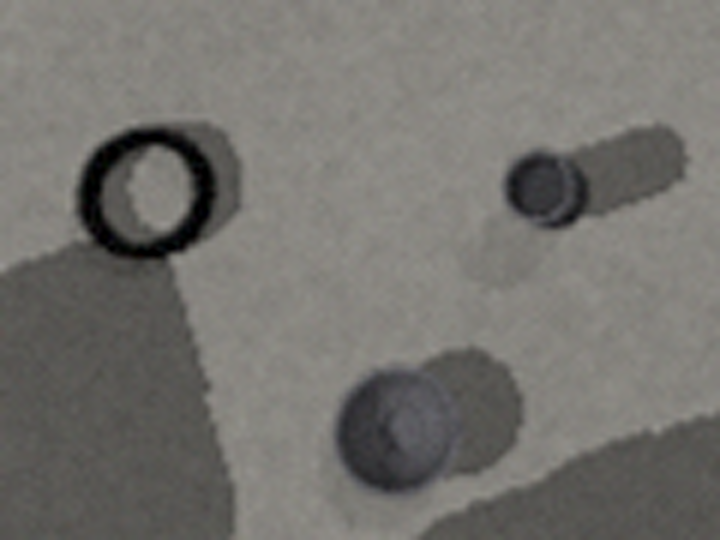

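```bash
cat > m.py <<'E'
from h import *
def wpts(s,pts,z): return np.array([ray(s,u,v,z)[:2] for u,v in pts],np.float32)
def rect(s,mask,z,hull=True):
    cs,_=cv2.findContours(mask.astype(np.uint8),cv2.RETR_EXTERNAL,cv2.CHAIN_APPROX_NONE)
    c=max(cs,key=cv2.contourArea)[:,0,:]
    w=wpts(s,c,z); (cx,cy),(a,b),ang=cv2.minAreaRect(w)
    if a<b: a,b,ang=b,a,ang+90
    return np.round([cx,cy,a,b,(ang+90)%180-90],1)
def boards(s):
    hsv=cv2.cvtColor(s['color'],cv2.COLOR_RGB2HSV)
    m=((hsv[...,0]>5)&(hsv[...,0]<20)&(hsv[...,1]>100)&(hsv[...,2]>40)).astype(np.uint8)
    return hsv,m
E
python3 - <<'E'
from m import *
s=load('top0')
hsv,_=boards(s); g=cv2.cvtColor(s['color'],cv2.COLOR_RGB2GRAY)
def roi(m,x0,y0,x1,y1):
    o=np.zeros_like(m);o[y0:y1,x0:x1]=m[y0:y1,x0:x1];return o
brown=(hsv[...,1]>80)&(hsv[...,0]<25)
for n,b in dict(long=(255,160,300,215),short=(318,160,368,218),round=(348,214,393,270)).items():
    m=roi(brown,*b); print(n,'board',rect(s,m.astype(np.uint8),4))
    cs,_=cv2.findContours(m.astype(np.uint8),cv2.RETR_EXTERNAL,cv2.CHAIN_APPROX_NONE)
    f=np.zeros_like(g);cv2.drawContours(f,[max(cs,key=cv2.contourArea)],-1,1,-1); f=cv2.erode(f,np.ones((3,3)),borderValue=0)
    d=(f>0)&(g<45)
    v,u=np.where(d); print(n,'outline',rect(s,cv2.morphologyEx(d.astype(np.uint8),cv2.MORPH_CLOSE,np.ones((3,3))),4),d.sum())
m=roi((g<62),298,228,330,262); print('trafo24',rect(s,m,24),rect(s,m,12),m.sum())
for z in (14,):
    m=roi(g<40,168,236,202,270)
    cs,_=cv2.findContours(m.astype(np.uint8),cv2.RETR_CCOMP,cv2.CHAIN_APPROX_NONE)
    for c in cs:
        if len(c)>15: print('ring',cv2.minEnclosingCircle(wpts(s,c[:,0],14)), cv2.fitEllipse(wpts(s,c[:,0],14)))
print(g[236:265:3,296:332:2]); print(g[238:270:3,240:264:2]); print(g[165:200:3,384:426:2])
E
```

```text
long board [629.5  88.9 128.   88.9  -6.6]
long outline [631.9  89.3 111.4  45.7  -6.8] 84
short board [ 613.6 -102.1  128.6   88.7   15. ]
short outline [ 594.1 -135.7   15.1    3.6    9.9] 64
round board [ 457.3 -166.   128.2   88.9    1.5]
round outline [ 478.3 -135.7   37.6    5.2  -35.9] 69
trafo24 [448.8  -0.7  54.2  39.9 -39.2] [450.   -0.7  54.8  40.3 -39.2] 272
ring ((450.5728759765625, 354.28485107421875), 30.83837890625) ((450.5826416015625, 354.1884765625), (57.2581901550293, 59.55384826660156), 167.12286376953125)
ring ((450.56719970703125, 354.46240234375), 25.71017837524414) ((450.665771484375, 353.71502685546875), (46.76409912109375, 49.055572509765625), 63.803245544433594)
[[138 141 130 134 131 129 134 115  42  72  82  90  90  81 116 130 134 133]
 [133 137 126 135 134 135  76  14  48  38  38  75  89  86  83  87 103 129]
 [134 129 130 128 137  66   8   9   7  22  16  31  45  75  85  92  89  85]
 [129 135 134 139  58   7  19  11  16  11  18  23  25  69  88  87  85 105]
 [135 132 135  67  18   6  12  15   9  20  17  12  66  87  88  84 102 134]
 [133 129  86  36  59  34 
[... 1280 characters left out ...]
8  96  98  94 112  92 108  89 111  97  88  83  97 134 132 135
  130 129 133]
 [113  91  77  82 106  93 102  94  91 102  89  99  94 109  89  80  83 101
  132 135 133]
 [122 121 125 103  76  77  87 108  89  95  86 104  81 101  93 100 107  90
   86  97 124]
 [125 119 122 123 123 118 107  76  77  98  98  92 112  79 111  76 105  93
   88  83 109]
 [132 132 123 121 123 120 120 119 114  90  74  83 102  93  96 103  92  87
   87  79 127]
 [129 134 134 137 132 124 124 123 120 119 121 114  78  75  87  95  86  87
  111 128 137]
 [131 124 132 133 131 129 133 129 121 118 123 126 116 123 121 136 137 133
  139 134 129]
 [135 131 135 134 136 132 133 131 137 131 132 120 123 136 133 135 137 129
  138 130 133]]
```

Run:
```python
from h import *
s=load('top0'); c=s['color'][:,:,::-1]
a=cv2.resize(c[165:200,380:430],None,fx=12,fy=12,interpolation=cv2.INTER_CUBIC)
b=cv2.resize(c[240:265,238:268],None,fx=16,fy=16,interpolation=cv2.INTER_CUBIC)
def st(x): return np.clip(x*1.5,0,255).astype(np.uint8)
cv2.imwrite('pics/d.png',st(a));cv2.imwrite('pics/e.png',st(b))
s=load('side0'); c=s['color'][:,:,::-1]
a=cv2.resize(c[130:165,300:345],None,fx=8,fy=8,interpolation=cv2.INTER_CUBIC)
b=cv2.resize(c[240:275,325:370],None,fx=8,fy=8,interpolation=cv2.INTER_CUBIC)
cv2.imwrite('pics/f.png',st(np.vstack([a,b])))
```

```text
(no output)
```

View pics/d.png

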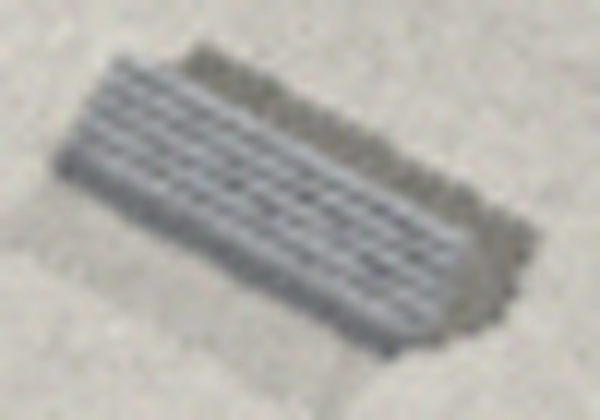

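View pics/e.png

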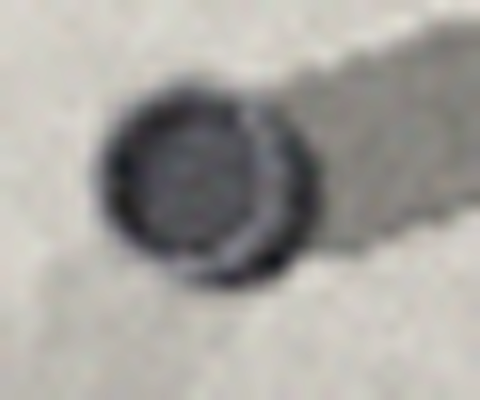

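View pics/f.png

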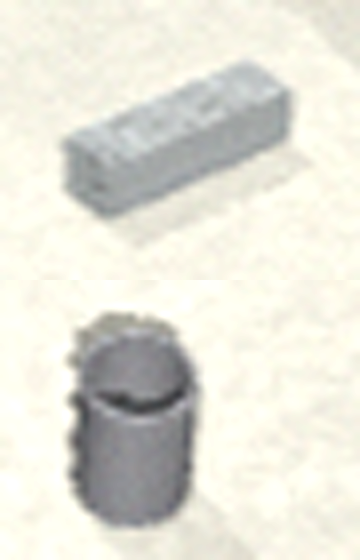

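Run:
```python
from m import *
t=load('top0');s=load('side0')
def px(p,o,k): return [(o[0]+(x+.5)/k-.5,o[1]+(y+.5)/k-.5) for x,y in p]
w=wpts(t,px([(122,58),(70,152),(415,335),(468,238)],(380,165),12),26);print(w,w.mean(0),cv2.minAreaRect(w))
w2=wpts(s,px([(62,145),(250,62),(290,92),(105,162)],(300,130),8),26);print(w2,w2.mean(0),cv2.minAreaRect(w2))
print('cup',wpts(t,px([(188,180)],(238,240),16),46),wpts(s,px([(138,90)],(325,240),8),46))
for z,(u,v) in ((14,(311,335)),): print('ring side',ray(s,u,v,z))
hsv,_=boards(s); b=(hsv[...,1]>80)&(hsv[...,0]<25)
n,l,st,ce=cv2.connectedComponentsWithStats(b.astype(np.uint8))
for i in range(1,n):
    if st[i,4]>200:print(st[i],rect(s,(l==i).astype(np.uint8),4))
m=np.zeros(b.shape,np.uint8);g=cv2.cvtColor(s['color'],cv2.COLOR_RGB2GRAY)
m[318:355,292:330]=g[318:355,292:330]<45
cs,_=cv2.findContours(m,cv2.RETR_EXTERNAL,cv2.CHAIN_APPROX_NONE);c=max(cs,key=len)
print(cv2.boundingRect(c))
print('jar lid',ray(t,448.6,240,105),ray(s,386.5,120,105))
```

```text
[[ 662.03394 -235.57419]
 [ 639.0617  -221.03116]
 [ 590.4873  -299.28137]
 [ 613.75793 -314.38803]] [ 626.3352 -267.5687] ((626.4098510742188, -267.7096252441406), (92.66266632080078, 27.738380432128906), 58.16975402832031)
[[ 662.86224 -226.99529]
 [ 611.12463 -310.02158]
 [ 589.47473 -293.31714]
 [ 643.1873  -221.03134]] [ 626.66223 -262.84134] ((625.447265625, -261.3134765625), (97.82711791992188, 27.208803176879883), 58.071014404296875)
cup [[443.02792 168.08456]] [[444.57135 168.67183]]
ring side [450.17036909 361.76632364  14.        ]
[ 375    0  219   36 2341] [ 1.5480e+02 -2.2138e+03  1.3523e+03  6.6360e+02  2.0000e-01]
[385  60  42  36 443] [ 454.9 -946.5  360.7  170.2  -82.6]
[ 487   78   71   37 1070] [ -17.4 -947.   345.   262.2   89.6]
[440  88  28  14 272] [ 244.5 -815.6  112.3  106.    83.2]
[378 114  19  13 216] [ 462.6 -526.5   93.7   65.3  -78.9]
[342 166  49  26 838] [ 457.5 -162.1  127.    92.4    1.6]
[401 166  23  17 292] [ 335.2 -225.6   78.    64.7  -84. ]
[285 171  47  21 859] [613.2 -98.2 127.3  92.3  14.8]
[ 248  206   61   37 1277] [629.6  92.4 129.2  90.6  -6.6]
(296, 320, 31, 32)
jar lid [ 443.07479107 -351.24226078  105.        ] [ 443.77952435 -336.51979346  105.        ]
```

```bash
cat > go.py <<'E'
# usage: go.py x y z yaw -- from commanded pose in pose.txt
import sys,numpy as np
from scipy.spatial.transform import Rotation as Ro
def RR(y): return Ro.from_euler('xyz',[180,0,y],degrees=True)
def plan(cur,tgt):
    d=RR(cur[3]).as_matrix().T@(np.array(tgt[:3])-np.array(cur[:3]))/1000
    rv=(RR(cur[3]).inv()*RR(tgt[3])).as_rotvec(degrees=True)
    print(np.round(d,4),np.round(rv,1),'rows>=',np.linalg.norm(d)/.04,abs(rv[2])/8)
def after(cur,sh,rz):
    p=np.array(cur[:3])+RR(cur[3]).as_matrix()@np.array(sh)*1000
    return list(np.round(p,2))+[round(cur[3]-rz,2)]
E
python3 - <<'E'
from go import *
from bench import r,sensors
c=[157.587,578.94,239.292,164.771]
plan(c,[450.5,355.5,60,180]); print(r.tip_extent, [a for a in dir(r) if a[0]!='_'])
E
```

```text
[-0.3413 -0.1387  0.1793] [  0.    0.  -15.2] rows>= 10.242957349839205 1.9036250000000012
8.0 ['PlanningError', 'tip_extent']
```

move_arm:
  rows:
    - [[-0.04,-0.016,0,0,0,-3],[-0.08,-0.032,0,0,0,-6],[-0.12,-0.048,0,0,0,-9],[-0.16,-0.064,0,0,0,-12],[-0.2,-0.08,0,0,0,-15.23],[-0.24,-0.096,0,0,0,-15.23],[-0.28,-0.112,0.02,0,0,-15.23],[-0.32,-0.13,0.06,0,0,-15.23],[-0.3413,-0.1387,0.1,0,0,-15.23],[-0.3413,-0.1387,0.14,0,0,-15.23],[-0.3413,-0.1387,0.1793,0,0,-15.23],[-0.3413,-0.1387,0.1793,0,0,-15.23],[-0.3413,-0.1387,0.1793,0,0,-15.23],[-0.3413,-0.1387,0.1793,0,0,-15.23]]
  grip: 1
  newtons: 30

```text
time: 1.5
tool_pos: [452.0, 356.8, 62.9]
tcp_rot: [179.9, 0.2, -180.0]
ft_force: [-0.5, 0.1, -0.1]
finger_gap: 85.5
```

Run:
```python
from h import *
s=snap('side','s1.png');snap('top','t1.png')
c=s['color'][:,:,::-1];cv2.imwrite('pics/s1c.png',cv2.resize(c[220:400,220:420],None,fx=4,fy=3.3))
q=sensors.sense();print(q['tool_pos'],q['tcp_rot'],q['ft_force'])
```

```text
[452.18615795 356.95607565  63.21655073] [ 179.84301963    0.24213819 -179.96739275] [0.78882731 0.10914632 0.02395823]
```

View pics/s1c.png

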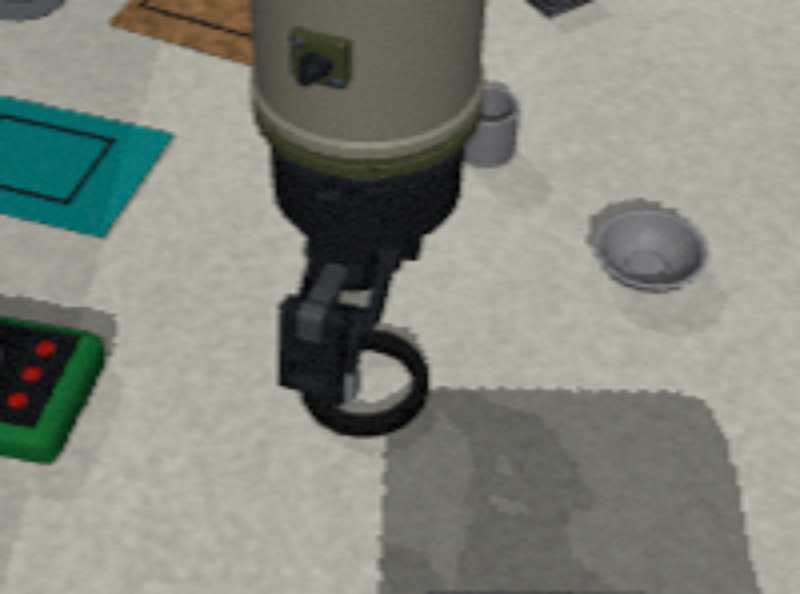

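move_arm:
  rows:
    - [[0.001,-0.001,0.02,0,0,0],[0.001,-0.001,0.035,0,0,0],[0.001,-0.001,0.045,0,0,0],[0.001,-0.001,0.052,0,0,0],[0.001,-0.001,0.052,0,0,0],[0.001,-0.001,0.052,0,0,0],[0.001,-0.001,0.052,0,0,0]]

```text
time: 2.3
tool_pos: [450.0, 354.8, 8.7]
tcp_rot: [180.0, 0.1, -180.0]
ft_force: [-0.0, 0.0, 0.3]
finger_gap: 85.9
```

Run:
```python
from h import *
s=snap('side','s2.png');
c=s['color'][:,:,::-1];cv2.imwrite('pics/s2c.png',cv2.resize(c[260:380,250:390],None,fx=5,fy=5,interpolation=cv2.INTER_CUBIC))
q=sensors.sense();print(q['tool_pos'],q['tcp_rot'],q['ft_force'])
for p in ([450.5,354.5,14],[451,355,7],[451,399,7],[451,311,7]): print(np.round((proj(s,p)-[250,260])*5))
```

```text
[450.0249832  354.81730692   8.76264819] [1.79960229e+02 5.98403707e-02 1.79999332e+02] [-0.38358345  0.33938519  0.03537321]
[310. 358.]
[309. 368.]
[270. 474.]
[344. 272.]
```

View pics/s2c.png

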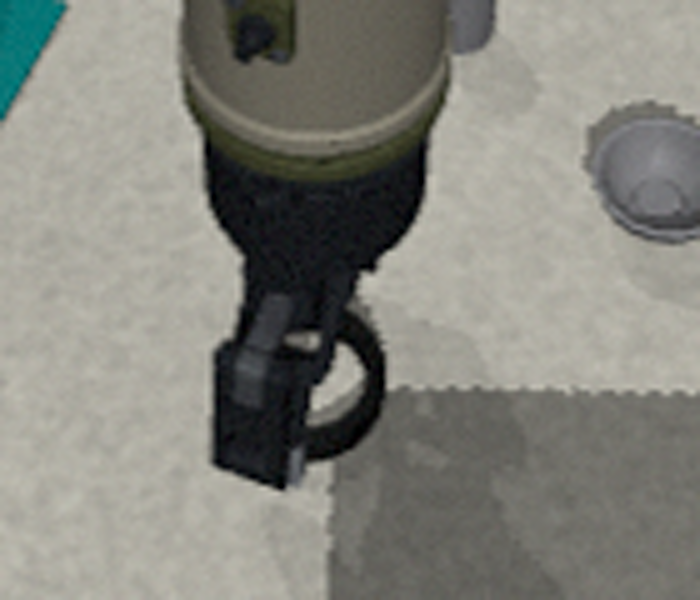

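move_arm:
  rows:
    - [[0,0,0,0,0,0],[0,0,0,0,0,0],[0,0,0,0,0,0],[0,0,0,0,0,0],[0,0,0,0,0,0],[0,0,0,0,0,0],[0,0,0,0,0,0],[0,0,0,0,0,0]]
  grip: 0
  newtons: 25

```text
time: 3.15
tool_pos: [449.9, 354.8, 8.8]
tcp_rot: [180.0, 0.1, -180.0]
ft_force: [-0.7, -0.4, 5.5]
finger_gap: 60.0
```

move_arm:
  rows:
    - [[0,0,-0.01,0,0,0],[0,0,-0.025,0,0,0],[0,0,-0.045,0,0,0],[0,0,-0.055,0,0,0],[0,0,-0.055,0,0,0]]

```text
time: 3.65
tool_pos: [451.1, 355.5, 65.9]
tcp_rot: [179.9, 0.2, 180.0]
ft_force: [-0.1, -0.1, -0.0]
finger_gap: 59.8
```

Run:
```python
from h import *
s=snap('side','s3.png');
c=s['color'][:,:,::-1];cv2.imwrite('pics/s3c.png',cv2.resize(c[220:360,240:390],None,fx=4,fy=4,interpolation=cv2.INTER_CUBIC))
q=sensors.sense();print(q['tool_pos'],q['tcp_rot'],q['ft_force'],q['finger_gap'])
```

```text
[450.25334121 354.98278119  64.32509195] [ 1.79920638e+02  1.21277283e-01 -1.79999629e+02] [-0.45755858  0.29216049 -1.0604049 ] 59.640096652597286
```

View pics/s3c.png

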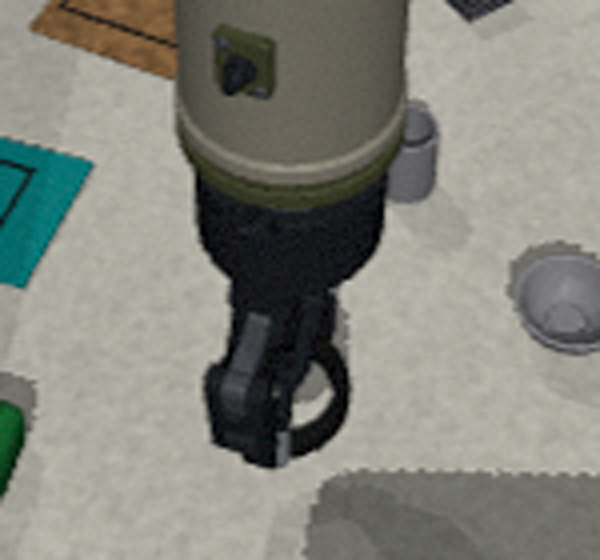

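move_arm:
  rows:
    - [[-0.02,-0.015,0,0,0,0],[-0.045,-0.04,0,0,0,0],[-0.07,-0.07,0,0,0,0],[-0.085,-0.105,0,0,0,0],[-0.09,-0.145,0,0,0,0],[-0.09,-0.185,0,0,0,0],[-0.09,-0.225,0,0,0,0],[-0.09,-0.265,0,0,0,0],[-0.08,-0.305,0,0,0,0],[-0.06,-0.345,0,0,0,0],[-0.04,-0.385,0,0,0,0],[-0.02,-0.425,0,0,0,0],[-0.01,-0.465,0,0,0,0],[-0.007,-0.495,0,0,0,0],[-0.007,-0.512,0,0,0,0],[-0.007,-0.52,0,0,0,0],[-0.007,-0.52,0.01,0,0,0],[-0.007,-0.52,0.02,0,0,0],[-0.007,-0.52,0.02,0,0,0],[-0.007,-0.52,0.02,0,0,0]]
  newtons: 30

```text
time: 5.7
tool_pos: [455.8, -164.3, 41.9]
tcp_rot: [179.9, -0.1, -179.9]
ft_force: [0.6, 0.0, -0.0]
finger_gap: 59.9
```

Run:
```python
from h import *
s=snap('side','s4.png');t=snap('top','t4.png')
c=s['color'][:,:,::-1];a=cv2.resize(c[110:220,310:430],None,fx=4,fy=4,interpolation=cv2.INTER_CUBIC)
c=t['color'][:,:,::-1];b=cv2.resize(c[190:300,310:430],None,fx=4,fy=4,interpolation=cv2.INTER_CUBIC)
cv2.imwrite('pics/s4c.png',np.hstack([a,b])[:,:800])
q=sensors.sense();print(q['tool_pos'],q['tcp_rot'],q['ft_force'],q['finger_gap'])
```

```text
[ 456.63484709 -164.89468999   42.96057544] [ 1.79991081e+02 -6.05481472e-03 -1.79941953e+02] [ 0.57304144 -0.94423795 -0.8301007 ] 59.58270142999234
```

View pics/s4c.png

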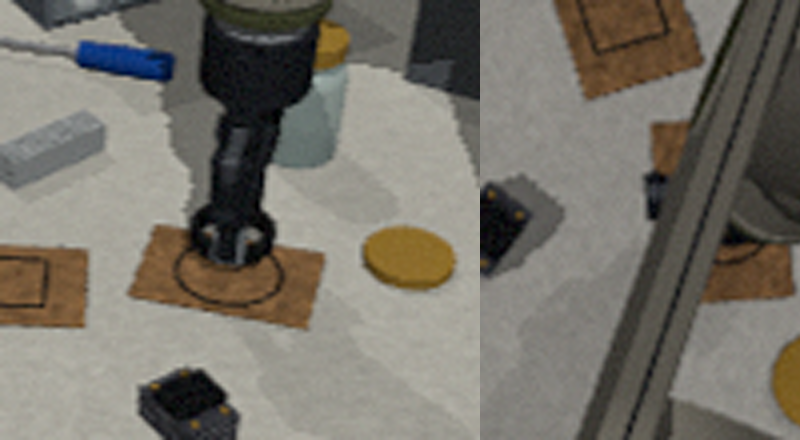

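move_arm:
  rows:
    - [[0,0,0.01,0,0,0],[0,0,0.018,0,0,0],[0,0,0.024,0,0,0],[0,0,0.027,0,0,0],[0,0,0.029,0,0,0],[0,0,0.029,0,0,0],[0,0,0.029,0,0,0],[0,0,0.029,0,0,0]]

```text
time: 6.6
tool_pos: [456.7, -165.7, 14.3]
tcp_rot: [-180.0, 0.0, 180.0]
ft_force: [-0.0, 0.3, -0.8]
finger_gap: 59.6
```

move_arm:
  rows:
    - [[0,0,0.001,0,0,0],[0,0,0.001,0,0,0],[0,0,0.001,0,0,0]]

```text
time: 6.9
tool_pos: [456.5, -165.6, 13.0]
tcp_rot: [-180.0, 0.0, 180.0]
ft_force: [1.0, 1.2, -0.6]
finger_gap: 59.4
```

move_arm:
  rows:
    - [[0,0,0.001,0,0,0],[0,0,0.001,0,0,0],[0,0,0.001,0,0,0]]

```text
time: 7.2
tool_pos: [456.7, -165.6, 12.8]
tcp_rot: [-180.0, 0.0, -180.0]
ft_force: [-4.3, 1.9, 9.4]
finger_gap: 59.6
```

move_arm:
  rows:
    - [[0,0,0,0,0,0],[0,0,0,0,0,0],[0,0,0,0,0,0],[0,0,0,0,0,0],[0,0,0,0,0,0],[0,0,-0.01,0,0,0],[0,0,-0.03,0,0,0],[0,0,-0.06,0,0,0],[0,0,-0.09,0,0,0],[0,0.04,-0.09,0,0,0],[0,0.08,-0.09,0,0,0],[0,0.12,-0.09,0,0,0],[0,0.16,-0.09,0,0,0],[0,0.2,-0.09,0,0,0],[0,0.24,-0.09,0,0,0],[0,0.24,-0.09,0,0,0]]
  grip: 1

```text
time: 8.8
tool_pos: [456.4, 78.5, 103.0]
tcp_rot: [179.9, 0.1, -179.8]
ft_force: [0.7, -1.2, 0.6]
finger_gap: 85.4
```

Run:
```python
from h import *
s=snap('side','s5.png');t=snap('top','t5.png')
c=s['color'][:,:,::-1];a=cv2.resize(c[140:220,330:430],None,fx=4,fy=4,interpolation=cv2.INTER_CUBIC)
c=t['color'][:,:,::-1];b=cv2.resize(c[200:280,330:430],None,fx=4,fy=4,interpolation=cv2.INTER_CUBIC)
cv2.imwrite('pics/s5c.png',np.hstack([a,b])[:,:800])
q=sensors.sense();print(q['tool_pos'],q['tcp_rot'],q['ft_force'],q['finger_gap'])
```

```text
[456.51605041  75.18004884 102.60805935] [-1.79984093e+02  3.22710026e-02 -1.79842518e+02] [ 0.87621156  0.48654704 -0.4003635 ] 85.6025285848846
```

View pics/s5c.png

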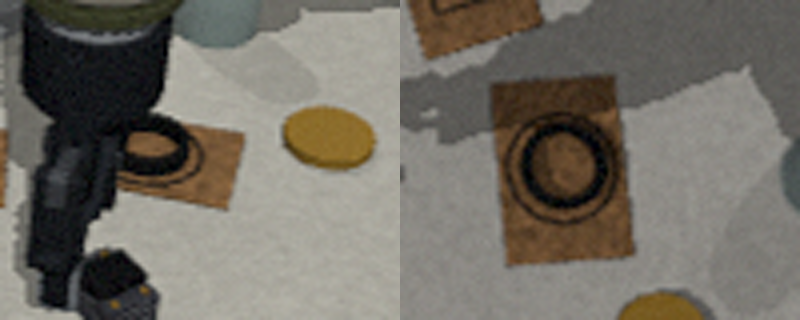

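Run:
```python
from m import *
t=load('t5'); g=cv2.cvtColor(t['color'],cv2.COLOR_RGB2GRAY)
m=np.zeros_like(g); m[226:256,356:385]=g[226:256,356:385]<32
cs,_=cv2.findContours(m,cv2.RETR_EXTERNAL,cv2.CHAIN_APPROX_NONE)
for c in cs:
  if len(c)>8: print(len(c),cv2.minEnclosingCircle(wpts(t,c[:,0],18)),cv2.fitEllipse(wpts(t,c[:,0],18)))
from go import *
plan([457.5,75.0,103,180],[443.5,169.5,60,180])
```

```text
77 ((463.5564880371094, -166.5686492919922), 35.07003402709961) ((462.6464538574219, -167.34152221679688), (62.711524963378906, 65.66001892089844), 77.1148910522461)
[0.014  0.0945 0.043 ] [0. 0. 0.] rows>= 2.619070684422244 0.0
```

Run:
```python
from m import *
t=load('t5')
print(ray(t,371.0,240.7,18),ray(t,369.7,241.8,4))
c=t['color'][:,:,::-1];cv2.imwrite('pics/s5d.png',np.clip(1.6*cv2.resize(c[218:266,350:394],None,fx=12,fy=12,interpolation=cv2.INTER_CUBIC).astype(float),0,255))
```

```text
[ 459.06038343 -166.95011763   18.        ] [ 457.59447448 -165.36925198    4.        ][ WARN:0@0.582] global loadsave.cpp:1063 imwrite_ Unsupported depth image for selected encoder is fallbacked to CV_8U.
```

View pics/s5d.png

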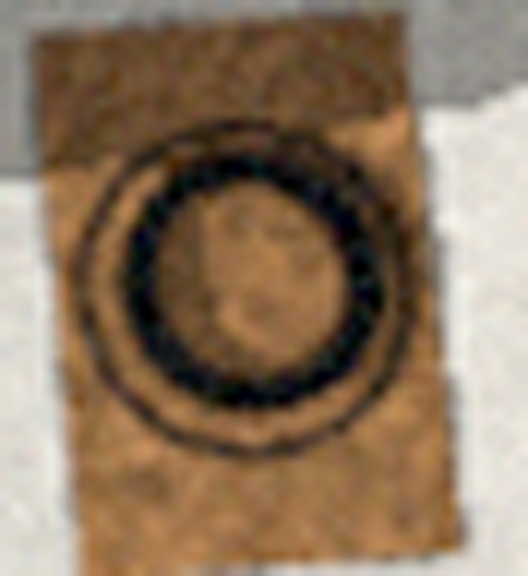

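move_arm:
  rows:
    - [[0.006,0.03,0,0,0,0],[0.012,0.065,0,0,0,0],[0.014,0.094,0.01,0,0,0],[0.014,0.094,0.02,0,0,0],[0.014,0.094,0.03,0,0,0],[0.014,0.094,0.04,0,0,0],[0.014,0.094,0.055,0,0,0],[0.014,0.094,0.068,0,0,0],[0.014,0.094,0.076,0,0,0],[0.014,0.094,0.076,0,0,0],[0.014,0.094,0.076,0,0,0],[0.014,0.094,0.076,0,0,0]]

```text
time: 10.1
tool_pos: [443.1, 168.5, 26.7]
tcp_rot: [180.0, 0.1, 180.0]
ft_force: [-0.2, -0.1, 0.7]
finger_gap: 85.4
```

Run:
```python
from h import *
s=snap('side','s6.png')
c=s['color'][:,:,::-1];a=cv2.resize(c[180:300,280:400],None,fx=5,fy=5,interpolation=cv2.INTER_CUBIC)
cv2.imwrite('pics/s6c.png',a)
q=sensors.sense();print(q['tool_pos'],q['tcp_rot'],q['ft_force'],q['finger_gap'])
```

```text
[443.16187631 168.61439953  26.7675163 ] [ 1.79982754e+02  7.71587028e-02 -1.79994870e+02] [ 0.15899883  0.04085418 -0.7906276 ] 85.25543404593041
```

View pics/s6c.png

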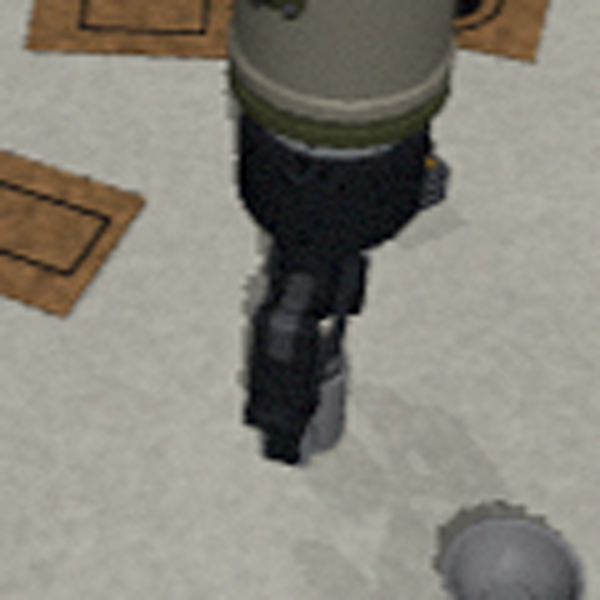

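move_arm:
  rows:
    - [[0,0,0,0,0,0],[0,0,0,0,0,0],[0,0,0,0,0,0],[0,0,0,0,0,0],[0,0,0,0,0,0],[0,0,0,0,0,0],[0,0,0,0,0,0],[0,0,0,0,0,0],[0,0,0,0,0,0],[0,0,0,0,0,0]]
  grip: 0
  newtons: 25

```text
time: 11.15
tool_pos: [442.7, 168.5, 26.3]
tcp_rot: [180.0, 0.0, 180.0]
ft_force: [-1.0, -0.0, 4.8]
finger_gap: 34.0
```

move_arm:
  rows:
    - [[0,0,-0.01,0,0,0],[0,0,-0.025,0,0,0],[0,0,-0.04,0,0,0],[0,0,-0.05,0,0,0],[0,0,-0.05,0,0,0],[0,0,-0.05,0,0,0]]

```text
time: 11.75
tool_pos: [442.4, 168.5, 75.9]
tcp_rot: [180.0, 0.0, -180.0]
ft_force: [-0.9, 0.4, -0.8]
finger_gap: 33.7
```

Run:
```python
from h import *
s=snap('side','s7.png')
c=s['color'][:,:,::-1];a=cv2.resize(c[180:300,280:400],None,fx=5,fy=5,interpolation=cv2.INTER_CUBIC)
cv2.imwrite('pics/s7c.png',a)
q=sensors.sense();print(q['tool_pos'],q['tcp_rot'],q['ft_force'],q['finger_gap'])
```

```text
[442.01263927 168.35554175  75.37403964] [-1.79987896e+02 -4.58872182e-02 -1.79998502e+02] [ 0.49298268 -0.61535475 -1.02232408] 34.009326179393376
```

View pics/s7c.png

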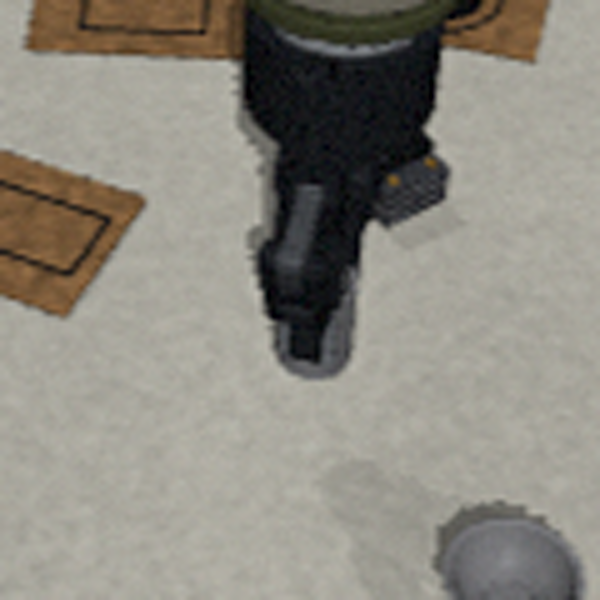

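Run:
```python
from h import *
s=load('s7')
for p in ([442,168.4,49],[445,168.4,49],[442,168.4,60],[442,186,68],[442,172.4,49]): print(p,np.round((proj(s,p)-[280,180]+.5)*5))
c=s['color'][:,:,::-1];a=cv2.resize(c[225:260,325:360],None,fx=16,fy=16,interpolation=cv2.INTER_CUBIC)
cv2.imwrite('pics/s7d.png',np.clip(a*2.,0,255).astype(np.uint8))
for p in ([442,168.4,49],[442,168.4,55]): print(p,np.round((proj(s,p)-[325,225]+.5)*16))
```

```text
[442, 168.4, 49] [318. 353.]
[445, 168.4, 49] [311. 351.]
[442, 168.4, 60] [319. 336.]
[442, 186, 68] [309. 352.]
[442, 172.4, 49] [315. 359.]
[442, 168.4, 49] [297. 409.]
[442, 168.4, 55] [299. 380.]
```

View pics/s7d.png

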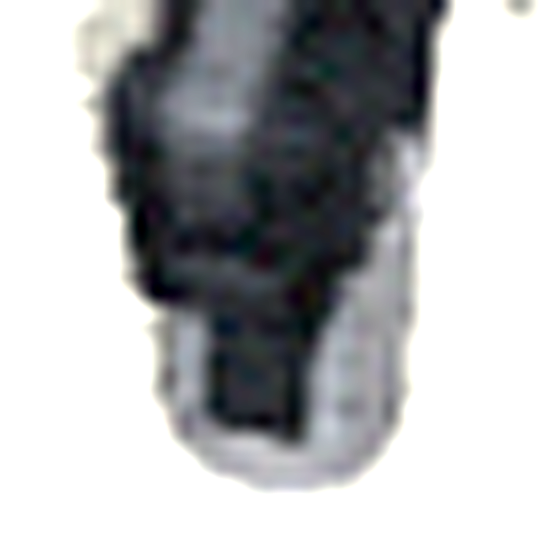

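move_arm:
  rows:
    - [[-0.001,-0.02,0,0,0,0],[-0.002,-0.05,0,0,0,0],[-0.004,-0.085,0,0,0,0],[-0.006,-0.12,0,0,0,0],[-0.008,-0.155,0,0,0,0],[-0.01,-0.19,0,0,0,0],[-0.012,-0.225,0,0,0,0],[-0.014,-0.26,0,0,0,0],[-0.014,-0.29,0,0,0,0],[-0.014,-0.315,0,0,0,0],[-0.014,-0.328,0,0,0,0],[-0.014,-0.334,0,0,0,0],[-0.014,-0.334,0.005,0,0,0],[-0.014,-0.334,0.015,0,0,0],[-0.014,-0.334,0.022,0,0,0],[-0.014,-0.334,0.022,0,0,0],[-0.014,-0.334,0.022,0,0,0],[-0.014,-0.334,0.022,0,0,0]]

```text
time: 13.6
tool_pos: [456.7, -165.3, 54.2]
tcp_rot: [-180.0, 0.0, -180.0]
ft_force: [-0.4, 0.1, -0.4]
finger_gap: 34.2
```

Run:
```python
from h import *
s=snap('side','s8.png')
c=s['color'][:,:,::-1];a=cv2.resize(c[120:210,320:420],None,fx=7,fy=6.5,interpolation=cv2.INTER_CUBIC)
cv2.imwrite('pics/s8c.png',np.clip(a*1.5,0,255).astype(np.uint8))
q=sensors.sense();print(q['tool_pos'],q['tcp_rot'],q['ft_force'],q['finger_gap'])
```

```text
[ 456.8078789  -165.46896793   54.34764486] [-1.79984912e+02  3.32208779e-02 -1.79980993e+02] [ 0.12204674 -0.74102002 -0.4202266 ] 33.946290067091766
```

View pics/s8c.png

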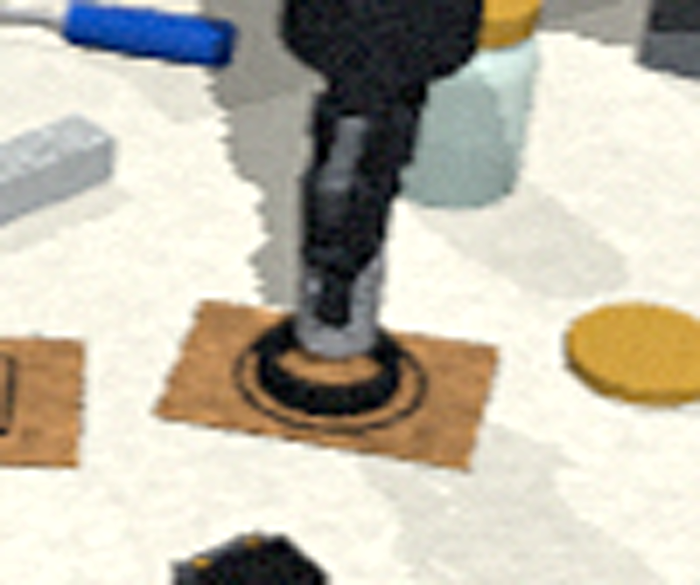

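Run:
```python
from h import *
s=load('s8')
for p in ([457,-165.6,28],[457,-165.6,45],[457,-165.6,18],[457,-165.6,4]): print(p,np.round((proj(s,p)-[320,120]+.5)*[7,6.5]))
```

```text
[457, -165.6, 28] [339. 334.]
[457, -165.6, 45] [343. 302.]
[457, -165.6, 18] [337. 352.]
[457, -165.6, 4] [334. 377.]
```

move_arm:
  rows:
    - [[-0.001,0,0.008,0,0,0],[-0.001,0,0.015,0,0,0],[-0.001,0,0.02,0,0,0],[-0.001,0,0.023,0,0,0],[-0.001,0,0.0235,0,0,0],[-0.001,0,0.0235,0,0,0],[-0.001,0,0.0235,0,0,0],[-0.001,0,0.0235,0,0,0]]

```text
time: 14.45
tool_pos: [457.4, -165.6, 30.4]
tcp_rot: [-180.0, -0.0, 180.0]
ft_force: [0.1, -0.3, -0.2]
finger_gap: 34.2
```

move_arm:
  rows:
    - [[0,0,0.0008,0,0,0],[0,0,0.0008,0,0,0],[0,0,0.0008,0,0,0]]

```text
time: 14.75
tool_pos: [457.6, -165.6, 30.3]
tcp_rot: [-180.0, 0.0, -180.0]
ft_force: [-3.8, 2.0, 6.8]
finger_gap: 34.0
```

move_arm:
  rows:
    - [[0,0,0,0,0,0],[0,0,0,0,0,0],[0,0,0,0,0,0],[0,0,0,0,0,0],[0,0,0,0,0,0],[0,0,0,0,0,0],[0,0,-0.01,0,0,0],[0,0,-0.03,0,0,0],[0,0,-0.06,0,0,0],[0,0,-0.08,0,0,0],[0,0.04,-0.08,0,0,0],[0,0.08,-0.08,0,0,0],[0,0.12,-0.08,0,0,0],[0,0.16,-0.08,0,0,0],[0,0.2,-0.08,0,0,0],[0,0.24,-0.08,0,0,0],[0,0.28,-0.08,0,0,0],[0,0.28,-0.08,0,0,0]]
  grip: 1

```text
time: 16.55
tool_pos: [457.3, 118.6, 110.7]
tcp_rot: [179.9, 0.1, -179.8]
ft_force: [1.0, -0.8, 0.0]
finger_gap: 85.6
```

Run:
```python
from h import *
s=snap('side','s9.png');t=snap('top','t9.png')
c=s['color'][:,:,::-1];a=cv2.resize(c[150:220,330:400],None,fx=5.5,fy=5.5,interpolation=cv2.INTER_CUBIC)
c=t['color'][:,:,::-1];b=cv2.resize(c[205:275,335:405],None,fx=5.5,fy=5.5,interpolation=cv2.INTER_CUBIC)
cv2.imwrite('pics/s9c.png',np.clip(1.5*np.hstack([a,b]),0,255).astype(np.uint8))
q=sensors.sense();print(q['tool_pos'],q['tcp_rot'],q['ft_force'],q['finger_gap'])
```

```text
[457.49640197 115.30652578 110.35743994] [-1.79988596e+02  3.47548006e-02 -1.79844012e+02] [-0.4492611  -0.43351065  0.03060222] 85.27159077867283
```

View pics/s9c.png

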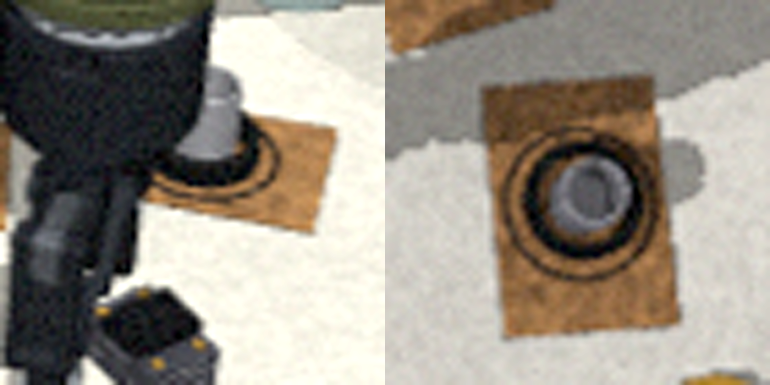

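move_arm:
  rows:
    - [[0.003,-0.03,0,0,0,8],[0.006,-0.06,0,0,0,16],[0.009,-0.09,0,0,0,24],[0.009,-0.115,0,0,0,32],[0.009,-0.115,0.01,0,0,39],[0.009,-0.115,0.03,0,0,39],[0.009,-0.115,0.05,0,0,39],[0.009,-0.115,0.05,0,0,39],[0.009,-0.115,0.05,0,0,39]]

```text
time: 17.55
tool_pos: [448.2, -1.4, 60.0]
tcp_rot: [-180.0, -0.0, 140.9]
ft_force: [1.3, -0.2, 0.2]
finger_gap: 85.3
```

Run:
```python
from h import *
s=snap('side','s10.png')
c=s['color'][:,:,::-1];a=cv2.resize(c[140:260,300:420],None,fx=5,fy=5,interpolation=cv2.INTER_CUBIC)
cv2.imwrite('pics/s10c.png',np.clip(1.5*a,0,255).astype(np.uint8))
q=sensors.sense();print(q['tool_pos'],q['tcp_rot'],q['ft_force'],q['finger_gap'])
```

```text
[448.88008502  -1.25058286  60.66596474] [1.79984190e+02 4.10270574e-02 1.40947952e+02] [-0.74686381 -0.18384057  0.83721283] 85.4113532897515
```

View pics/s10c.png

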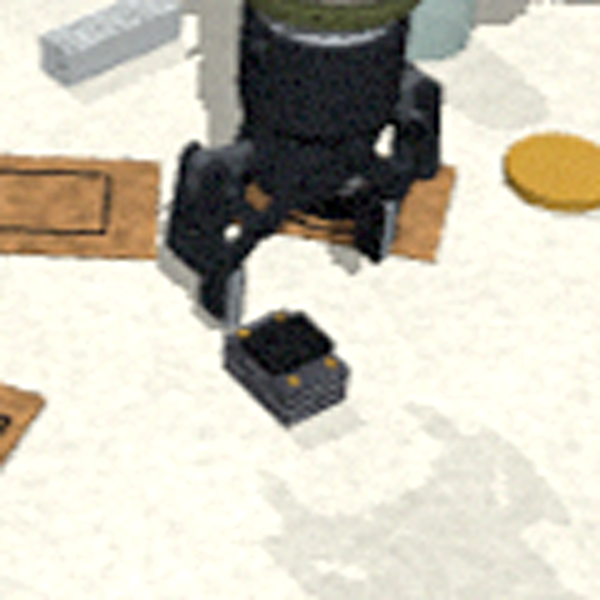

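move_arm:
  rows:
    - [[0,0,0.015,0,0,0],[0,0,0.03,0,0,0],[0,0,0.04,0,0,0],[0,0,0.047,0,0,0],[0,0,0.047,0,0,0],[0,0,0.047,0,0,0]]

```text
time: 18.2
tool_pos: [448.8, -0.6, 13.2]
tcp_rot: [180.0, 0.0, 141.0]
ft_force: [-0.3, -0.0, -0.4]
finger_gap: 85.4
```

move_arm:
  rows:
    - [[0,0,0,0,0,0],[0,0,0,0,0,0],[0,0,0,0,0,0],[0,0,0,0,0,0],[0,0,0,0,0,0],[0,0,0,0,0,0],[0,0,0,0,0,0],[0,0,0,0,0,0],[0,0,0,0,0,0],[0,0,0,0,0,0]]
  grip: 0
  newtons: 45

```text
time: 19.2
tool_pos: [449.1, -0.6, 13.3]
tcp_rot: [180.0, 0.1, 141.0]
ft_force: [-0.8, -0.2, 6.1]
finger_gap: 39.2
```

move_arm:
  rows:
    - [[0,0,-0.01,0,0,0],[0,0,-0.025,0,0,0],[0,0,-0.04,0,0,0],[0,0,-0.045,0,0,0],[0,0,-0.045,0,0,0],[0,0,-0.045,0,0,0]]

```text
time: 19.8
tool_pos: [448.0, -0.5, 57.1]
tcp_rot: [-180.0, -0.0, 141.0]
ft_force: [-0.3, 0.3, -2.3]
finger_gap: 39.6
```

Run:
```python
from h import *
s=snap('side','s11.png')
c=s['color'][:,:,::-1];a=cv2.resize(c[140:240,310:410],None,fx=6,fy=6,interpolation=cv2.INTER_CUBIC)
cv2.imwrite('pics/s11c.png',np.clip(1.5*a,0,255).astype(np.uint8))
q=sensors.sense();print(q['tool_pos'],q['tcp_rot'],q['ft_force'],q['finger_gap'])
```

```text
[447.78199317  -0.48367071  56.88875985] [-1.79958232e+02 -6.34606712e-02  1.40999159e+02] [ 0.03079778 -0.12281121 -1.20963789] 39.09392884715658
```

View pics/s11c.png

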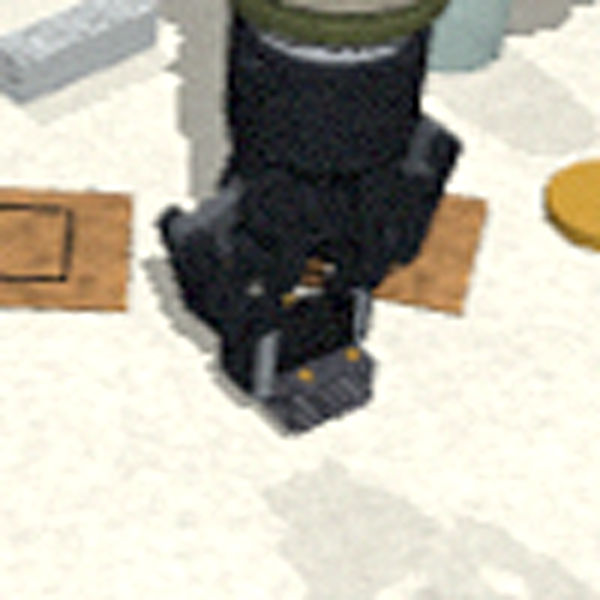

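Run:
```python
from go import *
plan([448.3,-.5,58,141],[612.7,-101.2,58,195])
plan([448.3,-.5,58,141],[612.7,-101.2,38,195])
```

```text
[-0.1911  0.0252  0.    ] [  0.   0. -54.] rows>= 4.81974130529845 6.749999999999999
[-0.1911  0.0252  0.02  ] [  0.   0. -54.] rows>= 4.845606902133107 6.749999999999999
```

move_arm:
  rows:
    - [[-0.015,0.002,0,0,0,-4],[-0.035,0.0046,0,0,0,-10],[-0.06,0.008,0,0,0,-16],[-0.085,0.0112,0,0,0,-23],[-0.11,0.0145,0,0,0,-30],[-0.135,0.0178,0,0,0,-37],[-0.16,0.0211,0,0,0,-44],[-0.18,0.0237,0,0,0,-50],[-0.1911,0.0252,0,0,0,-54],[-0.1911,0.0252,0.01,0,0,-54],[-0.1911,0.0252,0.02,0,0,-54],[-0.1911,0.0252,0.02,0,0,-54],[-0.1911,0.0252,0.02,0,0,-54]]

```text
time: 21.15
tool_pos: [611.3, -100.5, 36.3]
tcp_rot: [179.9, -0.1, -165.0]
ft_force: [-0.2, 0.3, -3.2]
finger_gap: 39.4
```

Run:
```python
from h import *
s=snap('side','s12.png')
c=s['color'][:,:,::-1];a=cv2.resize(c[110:210,260:380],None,fx=6,fy=6,interpolation=cv2.INTER_CUBIC)
cv2.imwrite('pics/s12c.png',np.clip(1.5*a,0,255).astype(np.uint8))
q=sensors.sense();print(q['tool_pos'],q['tcp_rot'],q['ft_force'],q['finger_gap'])
```

```text
[ 612.08225022 -100.69542038   37.18891898] [ 1.79965604e+02 -5.68689773e-02 -1.65019700e+02] [-0.28474915 -0.40061292 -1.82256345] 39.10535103112065
```

View pics/s12c.png

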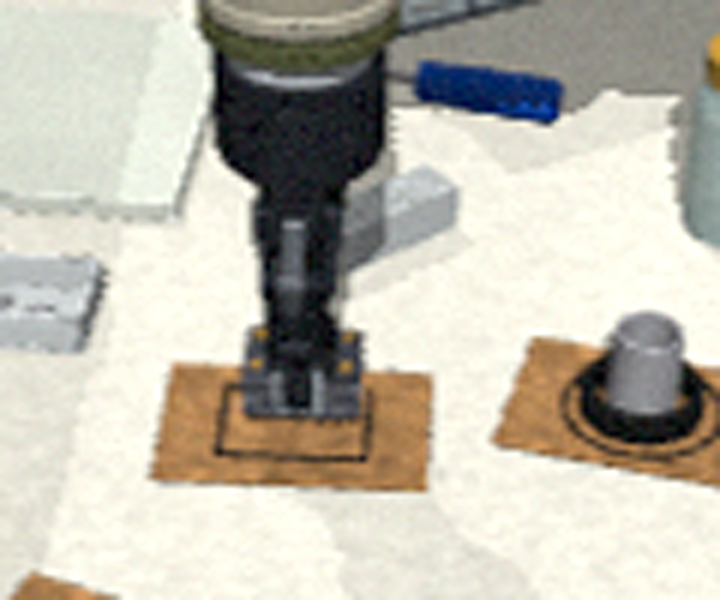

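move_arm:
  rows:
    - [[-0.002,0,0.008,0,0,0],[-0.002,0,0.014,0,0,0],[-0.002,0,0.017,0,0,0],[-0.002,0,0.019,0,0,0],[-0.002,0,0.0195,0,0,0],[-0.002,0,0.0195,0,0,0],[-0.002,0,0.0195,0,0,0]]

```text
time: 21.9
tool_pos: [615.0, -100.8, 18.5]
tcp_rot: [-180.0, 0.0, -165.0]
ft_force: [-0.1, -0.5, -2.4]
finger_gap: 39.4
```

move_arm:
  rows:
    - [[0,0,0.0005,0,0,0],[0,0,0.0005,0,0,0],[0,0,0.0005,0,0,0]]

```text
time: 22.2
tool_pos: [614.8, -100.7, 17.8]
tcp_rot: [-180.0, 0.0, -165.0]
ft_force: [0.0, 0.0, -2.3]
finger_gap: 39.5
```

move_arm:
  rows:
    - [[0,0,0.001,0,0,0],[0,0,0.001,0,0,0],[0,0,0.001,0,0,0]]

```text
time: 22.5
tool_pos: [615.0, -100.8, 17.3]
tcp_rot: [-180.0, 0.0, -165.0]
ft_force: [-3.9, 0.1, 5.0]
finger_gap: 39.4
```

move_arm:
  rows:
    - [[0,0,0,0,0,0],[0,0,0,0,0,0],[0,0,0,0,0,0],[0,0,0,0,0,0],[0,0,0,0,0,0],[0,0,0,0,0,0],[0,0,-0.01,0,0,0],[0,0,-0.03,0,0,0],[0,0,-0.06,0,0,0],[0,0,-0.09,0,0,0],[0,0,-0.09,0,0,0]]
  grip: 1

```text
time: 23.6
tool_pos: [618.4, -101.6, 113.5]
tcp_rot: [-179.7, 0.5, -165.0]
ft_force: [0.4, -0.5, -0.3]
finger_gap: 85.4
```

Run:
```python
from h import *
from go import *
q=sensors.sense();print(q['tool_pos'],q['tcp_rot'],q['ft_force'],q['finger_gap'])
plan([614.6,-101,107,195],[625.5,-266.5,60,58]);plan([614.6,-101,107,195],[625.5,-266.5,107,58])
```

```text
[ 618.44309839 -101.60177679  113.46513227] [-179.7303439     0.48258288 -164.99498448] [ 0.38024717 -0.46190355 -0.27159774] 85.38415975958806
[ 0.0323 -0.1627  0.047 ] [  0.  -0. 137.] rows>= 4.309731720188624 17.125
[ 0.0323 -0.1627 -0.    ] [  0.  -0. 137.] rows>= 4.146463854900944 17.125
```

move_arm:
  rows:
    - [[0.003,-0.02,0,0,0,8],[0.008,-0.04,0,0,0,16],[0.012,-0.06,0,0,0,24],[0.016,-0.08,0,0,0,32],[0.02,-0.1,0,0,0,40],[0.024,-0.12,0,0,0,48],[0.028,-0.14,0,0,0,56],[0.0323,-0.1627,0,0,0,64],[0.0323,-0.1627,0,0,0,72],[0.0323,-0.1627,0,0,0,80],[0.0323,-0.1627,0,0,0,88],[0.0323,-0.1627,0,0,0,96],[0.0323,-0.1627,0,0,0,104],[0.0323,-0.1627,0,0,0,112],[0.0323,-0.1627,0,0,0,120],[0.0323,-0.1627,0.01,0,0,128],[0.0323,-0.1627,0.03,0,0,137],[0.0323,-0.1627,0.047,0,0,137],[0.0323,-0.1627,0.047,0,0,137],[0.0323,-0.1627,0.047,0,0,137]]

```text
time: 25.6
tool_pos: [625.1, -265.9, 59.0]
tcp_rot: [-179.9, 0.0, 58.2]
ft_force: [0.2, 0.2, 0.3]
finger_gap: 85.2
```

Run:
```python
from h import *
s=snap('side','s13.png')
c=s['color'][:,:,::-1];a=cv2.resize(c[100:220,260:380],None,fx=5,fy=5,interpolation=cv2.INTER_CUBIC)
cv2.imwrite('pics/s13c.png',np.clip(1.5*a,0,255).astype(np.uint8))
q=sensors.sense();print(q['tool_pos'],q['tcp_rot'],q['ft_force'],q['finger_gap'])
```

```text
[ 625.88565046 -266.29211436   60.13797107] [ 1.79987328e+02 -1.24867081e-03  5.81620376e+01] [ 0.29586653 -0.40241329  0.30973215] 85.28606458350744
```

View pics/s13c.png

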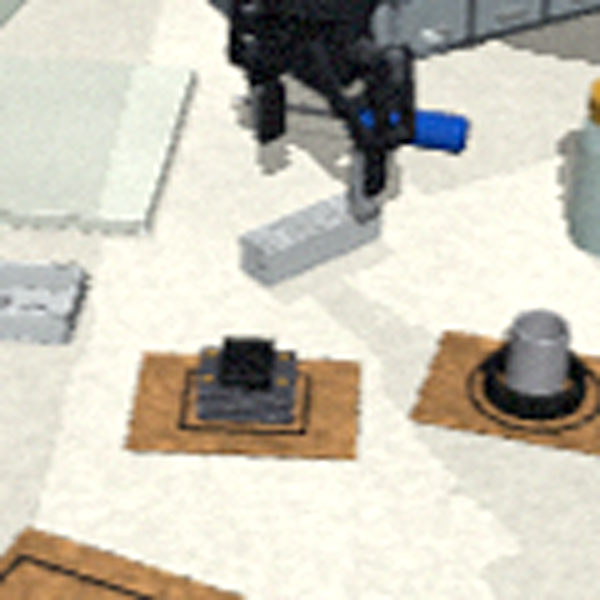

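move_arm:
  rows:
    - [[0,0,0.015,0,0,0],[0,0,0.03,0,0,0],[0,0,0.04,0,0,0],[0,0,0.046,0,0,0],[0,0,0.046,0,0,0],[0,0,0.046,0,0,0]]

```text
time: 26.25
tool_pos: [625.7, -266.2, 13.6]
tcp_rot: [-180.0, 0.0, 58.0]
ft_force: [0.7, -0.6, -0.5]
finger_gap: 85.4
```

move_arm:
  rows:
    - [[0,0,0,0,0,0],[0,0,0,0,0,0],[0,0,0,0,0,0],[0,0,0,0,0,0],[0,0,0,0,0,0],[0,0,0,0,0,0],[0,0,0,0,0,0],[0,0,0,0,0,0],[0,0,0,0,0,0],[0,0,0,0,0,0],[0,0,0,0,0,0]]
  grip: 0
  newtons: 35

```text
time: 27.35
tool_pos: [626.1, -266.4, 14.3]
tcp_rot: [179.9, -0.0, 58.0]
ft_force: [1.0, 0.3, 6.0]
finger_gap: 27.4
```

move_arm:
  rows:
    - [[0,0,-0.01,0,0,0],[0,0,-0.025,0,0,0],[0,0,-0.04,0,0,0],[0,0,-0.053,0,0,0],[0,0,-0.053,0,0,0],[0,0,-0.053,0,0,0]]

```text
time: 27.95
tool_pos: [626.1, -266.4, 67.6]
tcp_rot: [179.9, -0.0, 58.0]
ft_force: [0.1, -0.2, -1.8]
finger_gap: 27.3
```

Run:
```python
from h import *
from go import *
s=snap('side','s14.png')
c=s['color'][:,:,::-1];a=cv2.resize(c[90:190,270:370],None,fx=6,fy=6,interpolation=cv2.INTER_CUBIC)
cv2.imwrite('pics/s14c.png',np.clip(1.5*a,0,255).astype(np.uint8))
q=sensors.sense();print(q['tool_pos'],q['tcp_rot'],q['ft_force'],q['finger_gap'])
plan([625.5,-266.5,67,58],[628.7,89.7,67,-6.6])
plan([625.5,-266.5,67,58],[628.7,89.7,40,-6.6])
```

```text
[ 625.54292962 -266.14844278   66.57269591] [-1.79992358e+02  1.48230874e-03  5.80009789e+01] [ 0.13194465 -0.64591138 -2.20444768] 27.402046492973223
[ 0.3038 -0.186  -0.    ] [ 0.  -0.  64.6] rows>= 8.905359341430303 8.075000000000001
[ 0.3038 -0.186   0.027 ] [ 0.  -0.  64.6] rows>= 8.930904209541158 8.075000000000001
```

View pics/s14c.png

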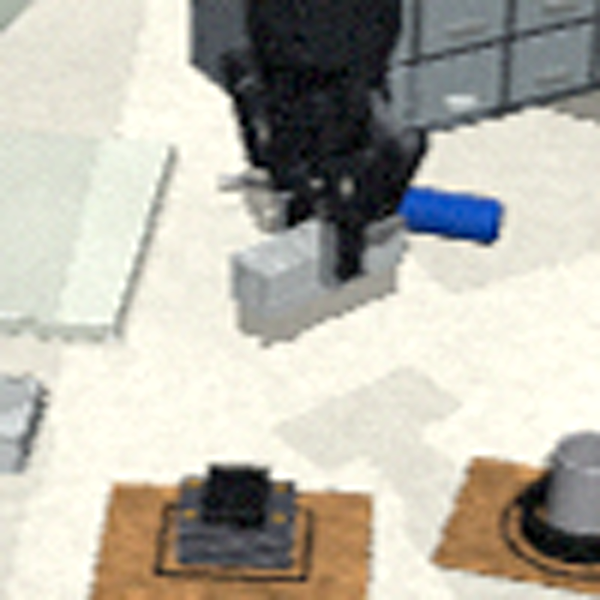

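move_arm:
  rows:
    - [[0.015,-0.009,0,0,0,3],[0.037,-0.0226,0,0,0,8],[0.065,-0.0398,0,0,0,14],[0.095,-0.0582,0,0,0,20],[0.125,-0.0765,0,0,0,27],[0.155,-0.0949,0,0,0,34],[0.185,-0.1133,0,0,0,41],[0.215,-0.1316,0,0,0,48],[0.245,-0.15,0,0,0,55],[0.27,-0.1653,0,0,0,60],[0.29,-0.1776,0,0,0,63],[0.3,-0.1837,0,0,0,64.6],[0.3038,-0.186,0,0,0,64.6],[0.3038,-0.186,0.012,0,0,64.6],[0.3038,-0.186,0.027,0,0,64.6],[0.3038,-0.186,0.027,0,0,64.6],[0.3038,-0.186,0.027,0,0,64.6],[0.3038,-0.186,0.027,0,0,64.6]]

```text
time: 29.8
tool_pos: [629.1, 89.4, 39.7]
tcp_rot: [180.0, -0.0, -6.6]
ft_force: [-0.1, 0.3, -0.2]
finger_gap: 27.2
```

Run:
```python
from h import *
s=snap('side','s15.png')
c=s['color'][:,:,::-1];a=cv2.resize(c[150:250,220:340],None,fx=6,fy=6,interpolation=cv2.INTER_CUBIC)
cv2.imwrite('pics/s15c.png',np.clip(1.5*a,0,255).astype(np.uint8))
q=sensors.sense();print(q['tool_pos'],q['tcp_rot'],q['ft_force'],q['finger_gap'])
t=snap('top','t15.png')
b=cv2.resize(t['color'][150:230,240:340,::-1],None,fx=6,fy=6,interpolation=cv2.INTER_CUBIC)
cv2.imwrite('pics/t15c.png',np.clip(1.5*b,0,255).astype(np.uint8))
```

```text
[629.38302089  89.56182977  40.13131471] [-1.79992086e+02 -4.29580350e-02 -6.62868122e+00] [ 0.5028035  -0.09356354 -1.24576731] 27.181807819952663
```

View pics/s15c.png

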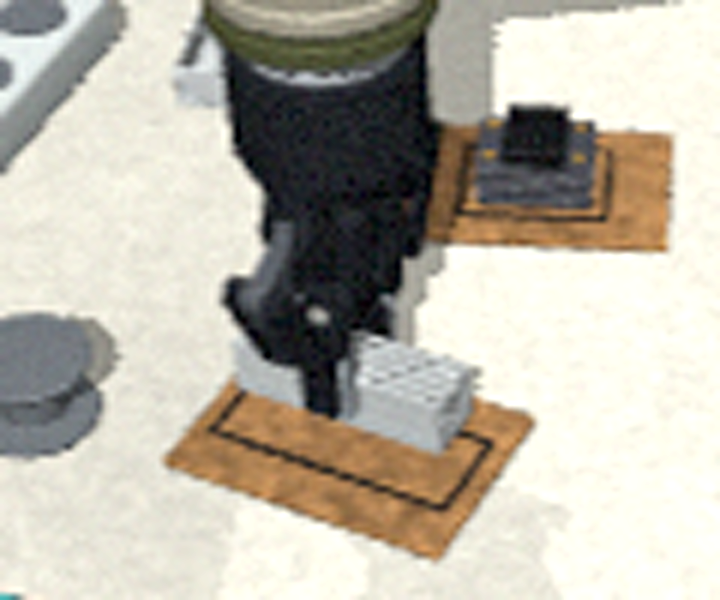

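View pics/t15c.png

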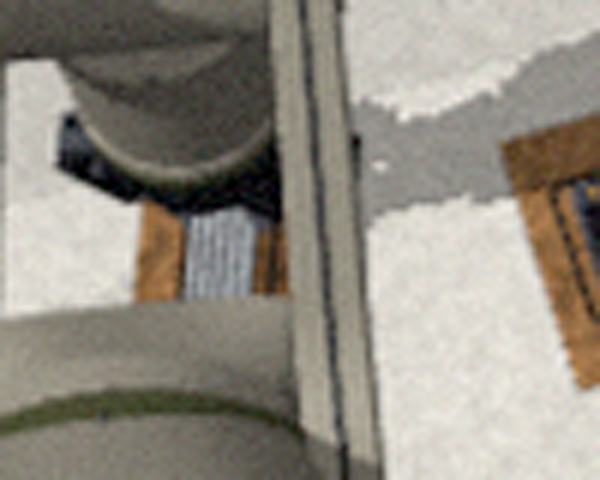

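Run:
```python
from h import *
s=load('s15')
P=[ray(s,220+(x+.5)/6-.5,150+(y+.5)/6-.5,z) for x,y,z in((242,387,25.8),(440,450,25.8),(237,342,51.8),(443,400,51.8),(472,368,51.8))]
for p in P: print(np.round(p,1))
print((P[0]+P[1])/2,np.linalg.norm(P[0]-P[1]),(P[2]+P[3])/2,np.linalg.norm(P[2]-P[3]))
c=s['color'][:,:,::-1];a=cv2.resize(c[195:235,252:312],None,fx=12,fy=12,interpolation=cv2.INTER_CUBIC)
cv2.imwrite('pics/s15d.png',np.clip(1.5*a,0,255).astype(np.uint8))
```

```text
[674.7  98.   25.8]
[583.3 106.9  25.8]
[674.   98.9  51.8]
[582.  104.5  51.8]
[577.6  83.1  51.8]
[629.02457802 102.42825825  25.8       ] 91.81583722400356 [627.9860981  101.70633623  51.8       ] 92.13462949354842
```

View pics/s15d.png

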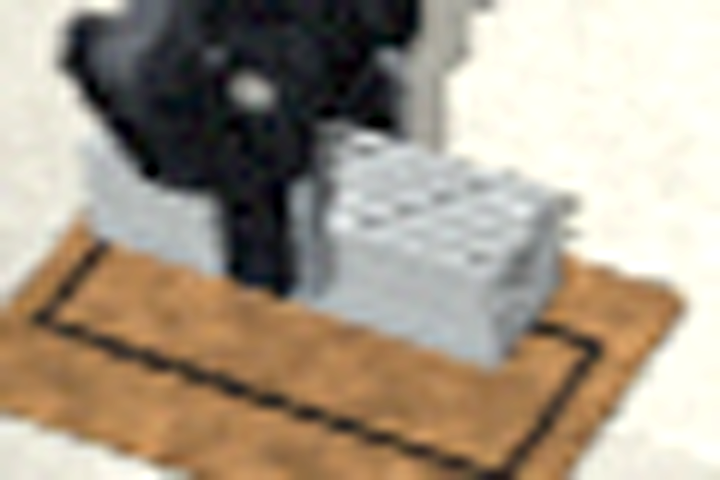

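move_arm:
  rows:
    - [[0.002,-0.001,0.008,0,0,0],[0.002,-0.001,0.014,0,0,0],[0.002,-0.001,0.018,0,0,0],[0.002,-0.001,0.02,0,0,0],[0.002,-0.001,0.021,0,0,0],[0.002,-0.001,0.021,0,0,0],[0.002,-0.001,0.021,0,0,0]]

```text
time: 30.6
tool_pos: [631.2, 90.8, 18.9]
tcp_rot: [-180.0, -0.0, -6.6]
ft_force: [0.6, -0.5, -1.0]
finger_gap: 27.1
```

move_arm:
  rows:
    - [[0,0,0.0008,0,0,0],[0,0,0.0008,0,0,0],[0,0,0.0008,0,0,0]]

```text
time: 30.9
tool_pos: [631.4, 90.8, 18.3]
tcp_rot: [-180.0, -0.0, -6.6]
ft_force: [0.6, 0.1, -0.5]
finger_gap: 27.3
```

move_arm:
  rows:
    - [[0,0,0.0008,0,0,0],[0,0,0.0008,0,0,0],[0,0,0.0008,0,0,0]]

```text
time: 31.2
tool_pos: [631.4, 90.8, 18.2]
tcp_rot: [-180.0, -0.0, -6.6]
ft_force: [-3.5, -0.2, 8.5]
finger_gap: 27.0
```

move_arm:
  rows:
    - [[0,0,0,0,0,0],[0,0,0,0,0,0],[0,0,0,0,0,0],[0,0,0,0,0,0],[0,0,0,0,0,0],[0,0,0,0,0,0],[0,0,-0.01,0,0,0],[0,0,-0.03,0,0,0],[0,0,-0.06,0,0,0],[0,0,-0.1,0,0,0],[-0.02,-0.03,-0.13,0,0,0],[-0.04,-0.06,-0.16,0,0,0],[-0.06,-0.09,-0.18,0,0,0],[-0.09,-0.12,-0.18,0,0,0],[-0.12,-0.15,-0.18,0,0,0],[-0.15,-0.18,-0.18,0,0,0],[-0.18,-0.21,-0.18,0,0,0],[-0.2,-0.24,-0.18,0,0,0],[-0.2,-0.26,-0.18,0,0,0],[-0.2,-0.26,-0.18,0,0,0]]
  grip: 1

```text
time: 33.2
tool_pos: [461.5, 374.5, 198.2]
tcp_rot: [-179.9, -0.1, -6.4]
ft_force: [0.4, 0.3, 0.3]
finger_gap: 85.6
```

Run:
```python
from h import *
s=snap('side','s16.png');t=snap('top','t16.png')
b=cv2.resize(t['color'][155:275,245:405,::-1],None,fx=5,fy=5,interpolation=cv2.INTER_CUBIC)
cv2.imwrite('pics/t16c.png',np.clip(1.5*b,0,255).astype(np.uint8))
q=sensors.sense();print(q['tool_pos'],q['ft_force'],q['time'])
```

```text
[462.21784183 372.02795639 197.6183177 ] [-0.78316687 -0.32879976 -0.88369388] 33.3
```

View pics/t16c.png

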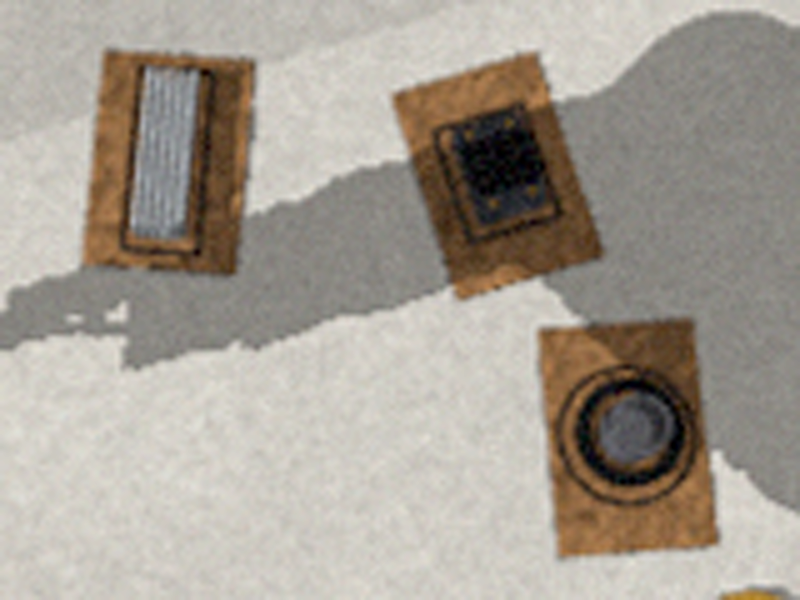

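View pics/s16.png

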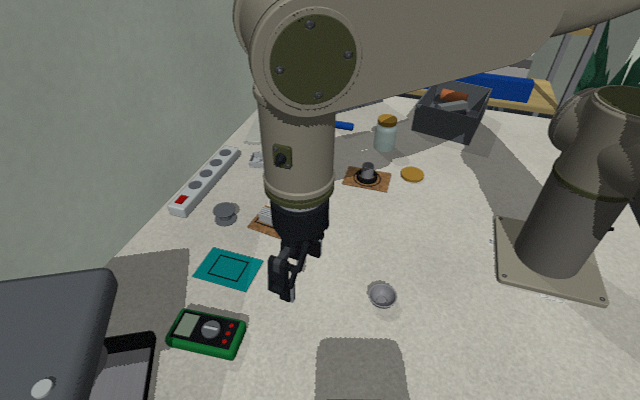

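Run:
```python
from m import *
t=load('t16')
def px(p,o=(245,155),k=5): return [(o[0]+(x+.5)/k-.5,o[1]+(y+.5)/k-.5) for x,y in p]
for n,p,z in (('sink',[(145,67),(200,69),(186,236),(132,236)],30),('outl',[(140,66),(211,72),(198,254),(121,248)],4),
 ('trafo',[(452,123),(524,103),(551,208),(481,226)],28),('outs',[(434,129),(523,104),(563,212),(473,241)],4)):
    w=wpts(t,px(p),z);print(n,w.mean(0),cv2.minAreaRect(w))
```

```text
sink [628.258    88.55634] ((627.948974609375, 88.26438903808594), (31.689449310302734, 100.25469970703125), 84.62764739990234)
outl [630.62805  89.83533] ((630.6340942382812, 89.19392395019531), (44.6758918762207, 110.40618896484375), 83.16302490234375)
trafo [ 612.7715   -102.690414] ((613.1218872070312, -103.11346435546875), (63.774200439453125, 43.25270462036133), 12.031637191772461)
outs [ 615.2066 -102.7785] ((615.608642578125, -102.82939147949219), (70.7330093383789, 55.36393356323242), 15.545686721801758)
```

Both rectangular parts are within about 3 mm of their outline centres. The ring and cup sit well inside the circle, and the arm is clear of everything, so I'm handing in.

```bash
python3 -c "
from bench import hand_in
print(hand_in())"
```

```text
the job is handed in; nothing more can be done
None
```

All four parts are on their boards, and I handed the job in at about 33 s of the 102 s allowed. The seal ring went into the circle first and the filter cup into the ring after it. The transformer and then the heat sink followed into their rectangles.

What the last checks showed (the hand-in gave no verdict):
- **Transformer and heat sink:** in the last top picture each is about 3 mm from the centre of its outline and within about 4° of it.
- **Seal ring:** it lies inside the circle, about 1–2 mm off centre.
- **Filter cup:** it stands upright inside the ring, judged by eye in the last picture. I did not measure the distance between the two centres after release; before lowering, the cup was about 1 mm off.
- **Jar, meter and screwdriver:** I never came near them and they look unmoved, though I did not measure them again.
- **Gripper:** it is open and clear of everything.

Some readings disagreed:
- **Camera offset:** the side camera reads y about 4 mm higher than the top camera. I relied on the top camera, and the released ring agreed with the arm's own position to about 2 mm.
- **Heat sink size:** in the last picture it measured 5 mm too long, because I picked its corners by hand.
- **Heat sink grip:** I thought I had gripped it off-centre along its length. Measuring before lowering put that at about 2 mm, and I corrected for it.

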